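Load table tokens into a spring magazine

TASK

Load the two table tokens into the spring-loaded magazine one at a time, lying flat: first the blue one, then the yellow one on top of it. Push each gently down between the four rods until the two sprung orange lips have snapped shut over it and hold it down by themselves, with your hand off it, before you bring the next; do not ram the magazine's follower hard against its stop, and leave the timer, the jar and the small pitcher where they are.

Things in the scene. Friction and masses are not known exactly. Their poses are not given: they have to be found in the camera images.
- stand: Fixed steel base plate of the token magazine, 104 (its x) x 100 (its y) x 10 mm, on the worktop; origin under its centre, z up. The magazine stands on it on a threaded stem, centred on its z axis and turned with it, 88 mm long in x, its +y and -y sides open for fingers that hold a token there. Its height on the stem was set by hand and is not measured.
- lips_nominal (a point): Point on the magazine's axis, 80 mm over the worktop: the middle of the possible heights of the flat underside of the two orange lips, which lies 60 to 100 mm up; all of the magazine shifts with it. A token put between the rods rests on the lips' sloped tops, its bottom about 6 mm over that underside. It is held once its top is below that underside.
- lip_far_nominal (a point): Inner tip of the orange lip on the +x side, same nominal height; the other is opposite. Each is 14 mm wide, its tip 21 mm from the axis, its top sloping up and outward at 60 deg to 11 mm over the underside. They yield outward on springs (2 N shut, 4 N open); pushing a token past both takes about 8 to 16 N on its middle.
- rod_nominal (a point): Axis of the +x +y one of four upright steel guide rods, 8 mm thick, at x = +-24 and y = +-19 mm of the stand, given at the same nominal height. They leave 1.5 mm play round a token and end 25 mm above the lips' underside, their top 10 mm tapered.
- follower (a joint): Downward travel (m) of the red spring follower disc, 47 mm wide: 0 when empty, its top then level with the lips' underside. One token held under the lips keeps it at 0.014, two at 0.028. Its spring pushes up with 4 N at 0, 7 N at the end; stiff rubber stop at 0.030. It should not be loaded with more than about 35 N.
- token_blue_center (a point): Centre of the blue round hard plastic token, 50 mm diameter, 14 mm thick, edges chamfered 1.5 mm, 50 g, lying flat on the worktop at the start (centre 7 mm up); z is its axis
- token_yellow_center (a point): Centre of the yellow token, of the same size, lying flat on the worktop at the start; z is its axis
- timer: White kitchen timer, 62 x 68 x 21 mm, lying on the worktop, origin under its centre: a bystander
- tablet_jar: Jar with a white lid, 65 mm diameter, 84 mm tall, origin under its centre: a bystander
- pitcher_3: Small steel milk pitcher, 103 x 73 x 94 mm, origin under its middle: a bystander

How it is judged (in metres and radians):
On the way:
1. the blue token alone is held down flat in the magazine by the lips, hand off it (horizontal distance between token_blue_center and stand below 0.004 m and angle between token_blue_center's own z axis and vertical below 0.12 rad and value of joint follower between 0.012 and 0.0165 m and contact force between the fingers and token_blue below 0.1 N and contact force between the fingers and token_yellow below 0.1 N and horizontal distance between token_yellow_center and stand above 0.06 m), for 0.2 s.
At the end, for the whole second after the job is handed in: Both tokens lie flat (within 0.12 rad) in the magazine, within 4 mm of its axis, blue below and yellow on top of it, held down by the lips alone: the follower rests 26.2 to 29.5 mm down, and the fingers touch neither token (horizontal distance between each of token_blue_center, token_yellow_center and stand below 0.004 m and angle between each of token_blue_center, token_yellow_center's own z axis and vertical below 0.12 rad and value of joint follower between 0.0262 and 0.0295 m and z of token_yellow_center in the frame of token_blue_center above 0.012 m and contact force between the fingers and token_blue below 0.1 N and contact force between the fingers and token_yellow below 0.1 N and distance between token_yellow_center and token_blue_center between 0.012 and 0.0165 m and linear speed of each of token_blue, token_yellow below 0.02 m/s and velocity of joint follower below 0.01 m/s).
It fails at once if the follower is loaded with more than 45 N (contact force between follower and anything else above 45 N).
It fails at once if a bystander (timer, jar, small pitcher) is moved by more than 20 mm (distance of any of timer, tablet_jar, pitcher_3 from where it was at the start of the episode above 0.02 m).
It also fails if it takes over 72 s, if anything falls off the work surface, if the arm or the gripper's body presses on something with over 40 N, if the wrist force passes 120 N, or if a joint passes its speed limit or range.

ROBOT

A 6-joint arm with a two-finger parallel gripper is mounted at the origin on a cart in front of the work surface, level with it; the furniture and walls round the work are solid. World frame = base frame: x ahead of the robot, y to its left, z up, the work surface at z = 0. Lengths are in mm, angles in rad, forces in N, time in s.
With the tool pointing down it reaches from about 275 to 875 mm from the base axis. Payload 12.5 kg.
Tool frame: the origin (TCP) lies midway between the tips of the shut fingers; the grasp point (between the pads) lies 19 mm behind it; z points along the fingers, y is the line along which they close (so a half turn about z gives the same grasp; the last joint's range is limited). The gripper opens to 85 mm and grips with 20 to 120 N. Pads are 22 mm wide; open, the fingers measure 114 mm over their backs; the gripper's body (76 mm by 85 mm) begins 54 mm behind the grasp point. The pads swing forward as they close: fully open they stand 13 mm farther back than shut.
Start: joints at [1.047, 0.351, 1.652, -0, 1.139, -0.085], TCP at [233.637, 497.894, 231.29] pointing down, gripper open.
Joint ranges: [-2.75, 2.75], [-0.79, 2.1], [0.01, 2.65], [-1.57, 4.71], [0.07, 3.14], [-2.87, 2.87]. Speed limits (rad/s): [2.22, 2.22, 2.79, 3.14, 3.14, 3.14].

INTERFACE

Orientations are given as [roll, pitch, yaw] about the fixed x, y, z axes, in that order (R = Rz(yaw) Ry(pitch) Rx(roll)).
In Python, from rig import status, eyes, manip gives the robot as it stands.
- The arm moves only by the tool send_rows, never from a script. Its argument "series" is one flat list of numbers, 5 for each row, row after row: the shift along the tool's x, y, z in cm, then the turn about the tool's z in degrees, then the finger opening in cm, from 0 to 8.54. In form: [x, y, z, spin, grip, x, y, z, spin, grip, ...]. A call has 1 to 5 rows; each row is the pose to reach, as a shift and turn from the pose commanded when the call began, along the tool's axes at that moment; what a row does not reach only later rows make up. A row lasts 1/12 s, in which the tool goes at most 41.7 mm and 7.16 degrees, less where a joint would pass 70% of its speed; a pose out of reach is approached as far as the arm can. A call with a gripper value outside its range is refused whole. The fingers move at their own pace and stop on an object; "grip_force" is the grip in N (left out, the last holds). Time passes only in rows, so rows that repeat a pose let the fingers close. It gives the time, the measured TCP pose, the force, the opening and the grip force at its end, in the units of the state.
- status.sense(): the state, without advancing time (a new reading comes with each control period).
- eyes.read_camera(name): name is "scene" or "top" or "wrist"; returns a dict with "pixels" (384x512x3 uint8, red, green, blue), "depth" (384x512 float32, mm along the optical axis (not along the pixel's ray), 0 where there is no reading), "fx", "fy", "cx", "cy" (pixels), "xyz" and "orientation" of the camera in the world. Camera axes: x right, y down, z forward; pixel columns grow to the right and rows downward; lengths in mm; the calibration is good to about 2 mm. A picture is of the moment at which its call begins.
- manip.finish_job(): hands the job in; it is judged then, once.
The state is a dict: "clock": time; "joint_pos": joint angles; "joint_velocities": joint speeds; "joint_efforts": joint torques, N m; "eef_pos": TCP position; "tool_rot": TCP orientation; "contact_force": force on the tool from outside, world axes, zero at the start; "torque": the same for the moment, N m; "width": finger opening in mm; "grasp_force": force on a finger pad.
Only numpy, scipy, OpenCV 4.12 (cv2) and the standard library are available. Lean on these libraries where they do the work, as an engineer would, in place of code of your own. Each camera call takes 0.05 s, during which the arm holds its last target. There are 200 camera calls.

## Working session

There is one attempt and no reset: what is moved stays moved. The work goes in short steps, Python scripts to look and compute and a tool call to move; the robot and the scene stay as the last step left them, time stands still between calls to the robot, and variables do not carry over. Pictures are saved under pics/ and viewed, at most 10 in all, crops included, and the job is handed in when it is done.

Besides the shell and the picture viewer there is one more tool, called after "Emit:" by a JSON object that holds its "op" and its "data". send_rows: Moves the arm, as the interface text tells. Its arguments: {"type":"object","properties":{"series":{"type":"array","items":{"type":"number"}},"grip_force":{"type":"number"}},"required":["series"]}

```bash
ls; mkdir -p pics; cat > h.py <<'E'
import numpy as np, cv2
from scipy.spatial.transform import Rotation as R
from rig import status, eyes, manip
def cam(n):
    c=eyes.read_camera(n); o=np.array(c['orientation'])
    c['R']=R.from_euler('xyz',o).as_matrix() if o.shape==(3,) else o
    c['t']=np.array(c['xyz']); return c
def pts(c):
    v,u=np.mgrid[:384,:512]; d=c['depth']
    p=np.stack([(u-c['cx'])/c['fx']*d,(v-c['cy'])/c['fy']*d,d],-1)
    return p@c['R'].T+c['t']
def ray(c,u,v,z):
    r=c['R']@np.array([(u-c['cx'])/c['fx'],(v-c['cy'])/c['fy'],1]); return c['t']+r*(z-c['t'][2])/r[2]
def save(c,n): cv2.imwrite('pics/'+n,c['pixels'][:,:,::-1])
E
python3 - <<'E'
from h import *
print(status.sense())
a=cam('top');b=cam('scene')
for c in(a,b): print(c['xyz'],c['orientation'],c['fx'],c['cx'],c['cy'])
cv2.imwrite('pics/a.png',np.vstack([a['pixels']])[:,:,::-1]);save(b,'b.png')
np.savez('t.npz',**a);np.savez('s.npz',**b)
E
```

```text
pics
{'clock': 0.0, 'joint_pos': array([ 1.04737417e+00,  3.51230149e-01,  1.65238436e+00,  1.00560135e-06,
        1.13913001e+00, -8.45828216e-02]), 'joint_velocities': array([ 0.00024014,  0.00147083, -0.00123872,  0.00029078,  0.00088829,
       -0.00211641]), 'joint_efforts': array([-3.58197554e-03, -5.06098294e+01, -2.91405362e+01, -2.42494516e-04,
        4.51348198e-03, -2.96507778e-07]), 'eef_pos': array([233.4969278 , 497.62250205, 230.77686447]), 'tool_rot': array([-3.14044499e+00, -9.82210581e-05,  2.70275285e+00]), 'contact_force': array([ 0.52490078,  0.06789884, -0.21359198]), 'torque': array([0.03618899, 0.04061647, 0.00946561]), 'grasp_force': 0.0, 'width': 84.93564643820635}
[ 444.97247813   55.64151671 1307.412272  ] [-3.06604402 -0.00843857 -1.54663054] 406.0954720941683 249.84076944196283 198.36497661074137
[ -61.78864343 -973.98796807  947.60607781] [-2.19503421e+00  7.64164038e-04 -5.25778816e-01] 450.4865724382309 265.1278158053733 185.92194170988213
```

View pics/a.png

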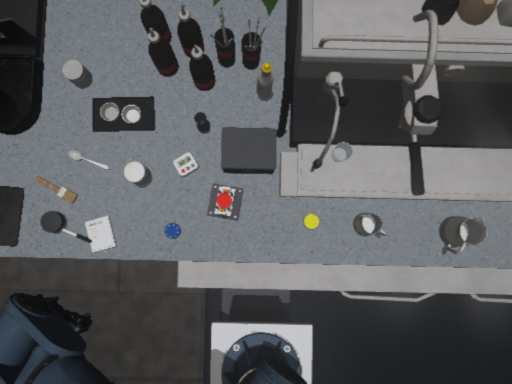

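View pics/b.png

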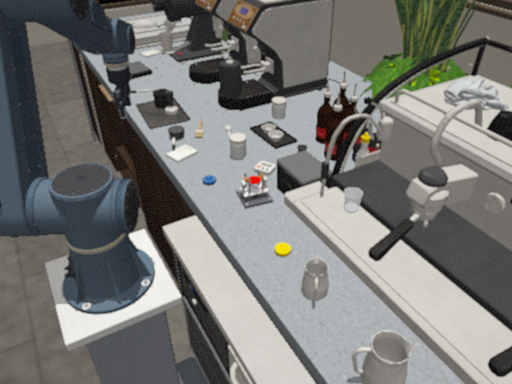

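The top view shows the blue token at (173,230), the yellow token at (312,222) and the magazine at (225,202). The timer is at (185,163), the jar at (135,172) and the pitcher at (368,224), with a dark box at (248,150). The scene view shows the same layout, with the magazine at (255,188).

```bash
cat >> h.py <<'E'
def blob(c,lo,hi,box=None):
    hsv=cv2.cvtColor(c['pixels'],cv2.COLOR_RGB2HSV); m=cv2.inRange(hsv,lo,hi)
    if box: k=np.zeros_like(m);k[box[1]:box[3],box[0]:box[2]]=1;m=m*k
    n,l,s,ce=cv2.connectedComponentsWithStats(m)
    if n<2: return None
    i=1+np.argmax(s[1:,4]); return ce[i],s[i],(l==i)
BLUE=((100,120,60),(125,255,255));YEL=((25,150,100),(35,255,255));RED=((0,180,120),(6,255,255))
E
python3 - <<'E'
from h import *
def load(f):
    z=np.load(f); return {k:(z[k] if z[k].ndim else float(z[k])) for k in z.files}
for f in('t.npz','s.npz'):
    c=load(f);P=pts(c);print(f)
    for n,col,z in(('blue',BLUE,14),('yel',YEL,14),('red',RED,80)):
        b=blob(c,*col, (150,180,400,260) if f[0]=='t' else (190,160,320,270))
        print(n,b[0],b[1],'ray',ray(c,*b[0],z)[:2].round(1),'depth',np.median(P[b[2]],0).round(1))
    if f[0]=='t':
        cr=c['pixels'][175:230,200:250]; cv2.imwrite('pics/c.png',cv2.resize(cr[:,:,::-1],None,fx=11,fy=10.9,interpolation=cv2.INTER_CUBIC))
        print(P[180:222:3,205:246:4,2].round(0).astype(int))
        # box etc. heights
        print('box',P[150,248],P[130:172,222].round(0)[::20],P[165,270],'timer',P[163,185],'jar',P[172,135],'pitcher',P[212:236:4,360:384:6].round(0).reshape(-1,3))
        for u,v in((222,172),(275,172)): print(P[v,u],)
E
```

```text
t.npz
blue [171.99390244 230.32926829] [165 223  15  15 164] ray [435.4 291.4] depth [436.1 291.2  14.7]
yel [310.80368098 220.96932515] [304 214  15  15 163] ray [ 475.8 -148.8] depth [ 475.6 -149.2   14.3]
red [223.81208054 199.87248322] [217 193  14  15 149] ray [531.6 126.2] depth [531.6 126.   76.9]
[[ 1 -2  0 -1  2  2 -5 -2  1  3 -1]
 [ 2  1  5  3  5 -3 -5  0  2  3 -6]
 [ 1  2 10  9  8  8  9  4  2  4 -2]
 [ 2  0  9  7 37 89 74 39 10 13  1]
 [ 0  1 13 13 41 82 38 37 10 11 -2]
 [ 0 -2 12 39 69 73 79 37 14 11  0]
 [ 4  0 12 76 79 75 78 34  9  1 -2]
 [ 0 11  6 75 77 74 77 10  9 -1  4]
 [ 2 10  8 75 75 75 79 13 10 -2  1]
 [-1 10  9 83 81 78 35 15  5  2  6]
 [ 5 12  8 33 87 32 68 11 14  2  2]
 [ 3 11 12 38 71 75 37  9  8 -2  4]
 [ 4  4  9 11 11 12 39 12 15  3  7]
 [ 3  1  0 -3 -3 -3 -2  8 10 -1  0]]
box [677.91766151  56.70705444 122.52723189] [[736. 135. 120.]
 [675. 133. 126.]
 [624. 135.  71.]] [634.34205445  -8.98713223 125.93744225] timer [651.09747704 257.31120935  18.38754657] jar [608.91505525 396.5779276   86.40544563] pitcher [[ 509. -310.   -3.]
 [ 509. -328.    3.]
 [ 510. -348.    2.]
 [ 510. -367.    2.]
 [ 494. -296.   49.]
 [ 496. -327.    6.]
 [ 496. -344.   13.]
 [ 494. -339.   87.]
 [ 481. -291.   68.]
 [ 483. -327.    6.]
 [ 484. -346.    7.]
 [ 483. -347.   64.]
 [ 469. -291.   69.]
 [ 471. -328.    4.]
 [ 471. -345.   10.]
 [ 471. -352.   50.]
 [ 457. -293.   61.]
 [ 458. -328.    3.]
 [ 458. -346.    7.]
 [ 458. -346.   68.]
 [ 445. -298.   41.]
 [ 445. -307.   75.]
 [ 445. -343.   17.]
 [ 446. -358.   30.]]
[628.11984451 139.54763178  -3.33994733]
[632.44555606 -32.78253495  -3.02008596]
s.npz
blue [208.94736842 179.77631579] [204 176  11   9  76] ray [431.6 282.4] depth [431.4 279.8  14.4]
yel [282.36075949 249.01265823] [275 243  16  13 158] ray [ 471.5 -155.5] depth [ 471.2 -155.6   14.5]
red [254.50909091 179.58181818] [250 177  10   7  55] ray [529.6 117.6] depth [531.  121.2  77.7]
```

View pics/c.png

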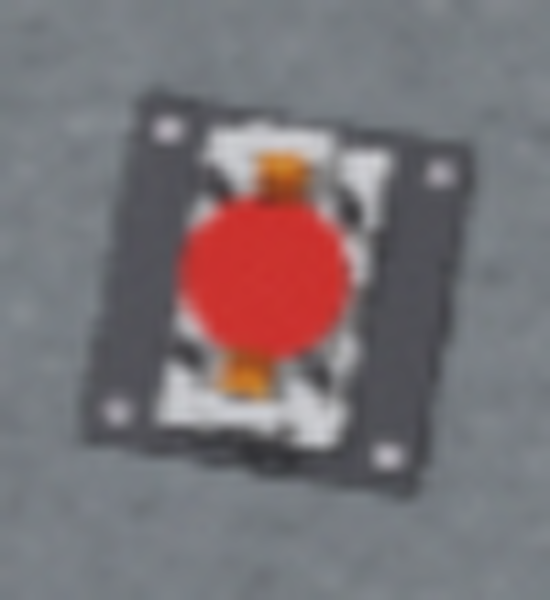

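```bash
cat >> h.py <<'E'
def go(x,y,z,yaw):
    s=status.sense(); r=R.from_euler('xyz',s['tool_rot'])
    d=r.inv().apply(np.array([x,y,z])-s['eef_pos'])/10
    sp=-(np.degrees(yaw-s['tool_rot'][2])+180)%360-180
    return d.round(2),round(((np.degrees(s['tool_rot'][2]-yaw)+180)%360)-180,1)
E
python3 - <<'E'
from h import *
z=np.load('t.npz');c={k:(z[k] if z[k].ndim else float(z[k])) for k in z.files}
f=lambda u,v:(200+u/11-.5,175+v/10.9-.5)
A=ray(c,*f(245,375),85);B=ray(c,*f(282,175),85);print(A,B,np.arctan2(*(B-A)[[1,0]]))
q=[ray(c,*f(*p),10) for p in((168,130),(440,172),(388,457),(118,411))]
print(np.round(q,1),np.mean(q,0)); d=q[0]-q[3]+q[1]-q[2];print(np.arctan2(d[1],d[0]))
d=q[0]-q[1]+q[3]-q[2];print(np.arctan2(d[1],d[0])-np.pi/2)
s=-.18
print(go(435,291,200,s+np.pi),go(435,291,200,s))
E
```

```text
[503.81378199 131.29130708  85.        ] [559.53420485 122.76614968  85.        ] -0.15182145371472927
[[579.  160.5  10. ]
 [568.6  80.9  10. ]
 [484.4  93.8  10. ]
 [496.  172.5  10. ]] [532.00380792 126.89522409  10.        ]
-0.1475535999805103
-0.13796628144226597
(array([-27.02, -10.14,   3.09]), np.float64(-14.8)) (array([-27.02, -10.14,   3.09]), np.float64(165.2))
```

Emit:
{"op": "send_rows", "data": {"series": [-3.6,-1.3,0.4,-3,8.5,-7.2,-2.7,0.8,-6,8.5,-10.8,-4,1.2,-9,8.5,-14.4,-5.4,1.6,-12,8.5,-18,-6.8,2,-16.8,8.5]}}

```text
clock: 0.52
eef_pos: [368.5, 358.3, 210.9]
tool_rot: [-3.141, -0.0, 2.999]
contact_force: [0.1, 1.0, 0.0]
width: 84.9
grasp_force: 0.0
```

```bash
python3 - <<'E'
from h import *
s=status.sense();print(s['clock'],s['eef_pos'],s['tool_rot'],go(435,291,200,2.997))
E
```

```text
0.5167 [368.49228378 358.3357398  210.94829959] [-3.14133866e+00 -2.44466372e-04  2.99855522e+00] (array([-7.54, -5.72,  1.09]), np.float64(0.1))
```

Emit:
{"op": "send_rows", "data": {"series": [-2.5,-1.9,0.3,0,8.5,-5,-3.8,0.7,0,8.5,-7.5,-5.7,1.1,0,8.5,-7.5,-5.7,1.1,0,8.5,-7.5,-5.7,1.1,0,8.5]}}

```text
clock: 0.93
eef_pos: [434.1, 291.5, 199.8]
tool_rot: [-3.141, -0.001, 2.993]
contact_force: [-0.2, -0.0, 0.1]
width: 85.1
grasp_force: 0.0
```

```bash
python3 - <<'E'
from h import *
s=status.sense();print(s['clock'],s['eef_pos'],s['tool_rot'])
c=cam('wrist');save(c,'w1.png');print(c['xyz'],c['orientation'],c['fx'])
b=blob(c,*BLUE)
print(b[0],b[1],ray(c,*b[0],14),np.median(pts(c)[b[2]],0))
E
```

```text
0.9333 [434.14837719 291.54904153 199.81653133] [-3.14101039e+00 -8.30452732e-04  2.99347347e+00]
[357.39349624 303.05176465 342.95604959] [2.83223836e+00 1.01934058e-03 1.42200613e+00] 312.9993576589231
[258.33760108 166.03369272] [ 236  144   46   45 1484] [434.83129538 291.94397684  14.        ] [434.94859981 291.95543163  14.24666239]
```

View pics/w1.png

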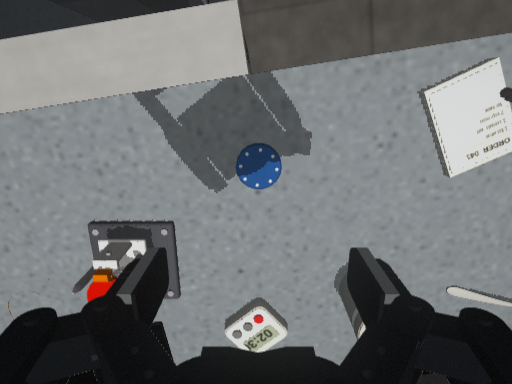

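The wrist view shows the blue token at (258,166), the magazine at the left edge around (110,265) and the timer at (255,328). The wrist and top estimates of blue agree, so I'll descend.

Emit:
{"op": "send_rows", "data": {"series": [-0.06,0.05,4,0,8.5,-0.06,0.05,8,0,8.5,-0.06,0.05,12,0,8.5,-0.06,0.05,15.5,0,8.5,-0.06,0.05,17,0,8.5]}}

```text
clock: 1.4
eef_pos: [431.4, 292.9, 26.4]
tool_rot: [-3.138, -0.004, 2.998]
contact_force: [-0.7, -1.2, 0.1]
width: 85.2
grasp_force: 0.0
```

Emit:
{"op": "send_rows", "data": {"series": [0,0,1.5,0,8.5,0,0,2.6,0,8.5,0,0,2.8,0,8.5,0,0,2.8,0,8.5]}}

```text
clock: 1.73
eef_pos: [433.8, 293.5, 2.2]
tool_rot: [-3.141, -0.001, 2.997]
contact_force: [0.0, 0.2, 0.7]
width: 84.7
grasp_force: 0.0
```

Emit:
{"op": "send_rows", "data": {"series": [0,0,0,0,6,0,0,0,0,5.5,0,0,0,0,5,0,0,0,0,4.5,0,0,0,0,4.5], "grip_force": 25}}

```text
clock: 2.15
eef_pos: [434.7, 293.3, 3.5]
tool_rot: [3.141, 0.001, 2.996]
contact_force: [-1.8, -0.4, 8.6]
width: 48.3
grasp_force: 24.4
```

Emit:
{"op": "send_rows", "data": {"series": [0,0,0,0,4.5,0,0,0,0,4.5,0,0,0,0,4.5]}}

```text
clock: 2.4
eef_pos: [434.7, 293.3, 3.4]
tool_rot: [3.141, 0.001, 2.996]
contact_force: [-2.1, -0.5, 9.5]
width: 48.7
grasp_force: 24.4
```

```bash
python3 - <<'E'
from h import *
c=cam('wrist');b=blob(c,*BLUE);print(b[0],b[1],c['xyz'])
cv2.imwrite('pics/w2.png',cv2.resize(c['pixels'][200:384,150:370,::-1],None,fx=3,fy=3))
E
```

```text
[257.50548112 255.88685884] [ 207  208  101   97 7389] [357.6442513  304.44209957 146.44618304]
```

View pics/w2.png

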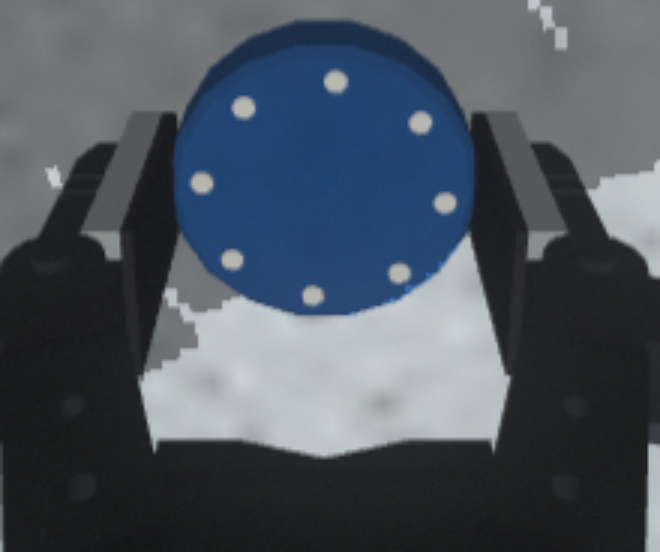

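The wrist view shows the blue token centred between the pads and flat, with its side visible at the image top, which faces the camera. I'll lift it.

Emit:
{"op": "send_rows", "data": {"series": [0,0,-1,0,4.5,0,0,-2.5,0,4.5,0,0,-5,0,4.5,0,0,-8,0,4.5,0,0,-11,0,4.5]}}

```text
clock: 2.87
eef_pos: [434.0, 292.8, 114.1]
tool_rot: [-3.141, -0.0, 2.996]
contact_force: [0.9, 0.3, -1.4]
width: 48.1
grasp_force: 26.2
```

Emit:
{"op": "send_rows", "data": {"series": [0,0,-3,0,4.5,0,0,-4.5,0,4.5,0,0,-4.5,0,4.5,0,0,-4.5,0,4.5]}}

```text
clock: 3.2
eef_pos: [434.5, 293.1, 158.2]
tool_rot: [3.14, 0.002, 2.996]
contact_force: [-0.3, -0.2, -0.9]
width: 48.2
grasp_force: 26.2
```

```bash
cat >> h.py <<'E'
def held(c,col,box=None):
    # token centre/normal from depth of its top face
    b=blob(c,*col,box); m=cv2.erode(b[2].astype(np.uint8),np.ones((5,5)))>0
    P=pts(c)[m]; P=P[np.isfinite(P).all(1)]
    for _ in range(3):
        ce=P.mean(0); n=np.linalg.svd(P-ce,full_matrices=False)[2][2]; n*=np.sign(n[2]); r=(P-ce)@n
        P=P[abs(r)<2*r.std()+.1]
    return b[0],b[1],ce,n
E
python3 - <<'E'
from h import *
s=status.sense();print(s['clock'],s['eef_pos'],s['tool_rot'],s['contact_force'],s['width'])
c=cam('wrist');print(held(c,BLUE));b=blob(c,*BLUE);print(ray(c,*b[0],s['eef_pos'][2]+10))
t=cam('top');b=blob(t,*BLUE,(150,160,260,260));print(b[0],ray(t,*b[0],s['eef_pos'][2]+10))
print(go(532,126.5,150,2.997))
E
```

```text
3.2 [434.45036845 293.05309829 158.20931031] [3.14042510e+00 1.53983731e-03 2.99593974e+00] [-0.29294232 -0.1502465  -0.85007938] 48.195324076979176
(array([257.56067231, 256.01735447]), array([ 208,  208,  100,   97, 7318], dtype=int32), array([433.02375236, 293.10063307, 168.91217691]), array([-9.57111711e-03,  6.33864949e-04,  9.99953995e-01]))
[432.6550543  293.15002811 168.20931031]Traceback (most recent call last):
  File "<stdin>", line 4, in <module>
TypeError: 'NoneType' object is not subscriptable
```

```bash
python3 - <<'E'
from h import *
print(go(560,215,170,2.997))
E
```

```text
(array([-13.62,  -5.85,  -1.36]), np.float64(-0.1))
```

Emit:
{"op": "send_rows", "data": {"series": [-2.5,-1.1,-0.3,0,4.5,-5.8,-2.5,-0.6,0,4.5,-9.2,-4,-1,0,4.5,-12.2,-5.2,-1.2,0,4.5,-13.6,-5.85,-1.2,0,4.5]}}

```text
clock: 3.72
eef_pos: [562.7, 213.3, 168.3]
tool_rot: [-3.141, -0.0, 2.994]
contact_force: [0.0, 0.2, -0.1]
width: 48.1
grasp_force: 26.2
```

Emit:
{"op": "send_rows", "data": {"series": [0,0,0,0,4.5,0,0,0,0,4.5,0,0,0,0,4.5]}}

```text
clock: 3.97
eef_pos: [559.1, 215.8, 168.3]
tool_rot: [-3.141, -0.002, 2.996]
contact_force: [0.2, -0.2, -0.9]
width: 48.1
grasp_force: 26.2
```

```bash
python3 - <<'E'
from h import *
s=status.sense();print(s['clock'],s['eef_pos'],s['tool_rot'],s['contact_force'],s['width'])
c=cam('wrist');save(c,'w3.png');print(c['xyz']);np.savez('w3.npz',**c)
b=held(c,BLUE);print(b)
bl=blob(c,*BLUE);m=bl[2];v=c['pixels'].max(2);print(np.percentile(v[m],[5,10,20,30,50,90]))
r=blob(c,*RED);print(r[0],r[1],np.median(pts(c)[r[2]],0),ray(c,*r[0],77))
E
```

```text
3.9667 [559.06860218 215.82584537 168.27838239] [-3.14083117e+00 -2.12591690e-03  2.99644801e+00] [ 0.17200441 -0.23493152 -0.89050879] 48.08978219113928
[482.46515505 227.10086751 311.53593918]
(array([256.90194433, 256.80598685]), array([ 208,  208,  100,   97, 7149], dtype=int32), array([558.1070788 , 215.53757033, 179.01519826]), array([-1.85735049e-03,  1.34342484e-05,  9.99998275e-01]))
[ 74.  99. 105. 106. 107. 109.]
[138.98077678 176.11847783] [ 110  149   60   54 2549] [531.90286339 126.40036107  76.70064587] [531.89561453 126.56720845  77.        ]
```

View pics/w3.png

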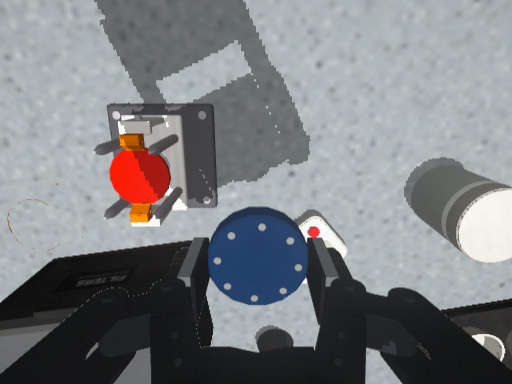

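The wrist view shows the red follower at (139,176), with its lips aligned to the image columns, so yaw is correct. The blue token is held flat at (258,256).

```bash
cat >> h.py <<'E'
def topface(c,col,z,box=None):
    b=blob(c,*col,box);v=c['pixels'].max(2);m=b[2]&(v>.9*np.median(v[b[2]]))
    m=cv2.morphologyEx(m.astype(np.uint8),cv2.MORPH_OPEN,np.ones((5,5)))
    k=max(cv2.findContours(m,cv2.RETR_EXTERNAL,cv2.CHAIN_APPROX_NONE)[0],key=cv2.contourArea)
    e=cv2.fitEllipse(cv2.convexHull(k)); return e,ray(c,*e[0],z)
E
python3 - <<'E'
from h import *
c=cam('wrist');s=status.sense();z=s['eef_pos'][2]+10.7
e,p=topface(c,BLUE,z);print(e,p)
off=(p-s['eef_pos'])[:2];print(off)
print(go(531.9-off[0],126.5-off[1],113,2.997))
lip=cv2.inRange(cv2.cvtColor(c['pixels'],cv2.COLOR_RGB2HSV),(8,180,120),(20,255,255))
n,l,st,ce=cv2.connectedComponentsWithStats(lip)
for i in range(1,n):
    if st[i,4]>60: print(st[i],np.median(pts(c)[l==i],0))
E
```

```text
((257.857421875, 259.542236328125), (89.72955322265625, 98.96482849121094), 89.90593719482422) [558.67389371 216.11817706 179.60473153]
[-0.57597294  0.0039036 ]
(array([ 1.35, -9.25,  5.6 ]), np.float64(0.0))
[119 134  24  17 304] [503.88266991 130.40555141  87.27938372]
[129 203  21  19 338] [557.99361297 122.93167135  86.22395014]
```

Emit:
{"op": "send_rows", "data": {"series": [0.35,-2.3,0,0,4.5,0.7,-4.8,0,0,4.5,1.05,-7.3,0,0,4.5,1.35,-9.25,0,0,4.5,1.35,-9.25,1,0,4.5]}}

```text
clock: 4.48
eef_pos: [533.0, 124.2, 160.7]
tool_rot: [3.141, 0.002, 2.995]
contact_force: [0.3, -0.2, 0.6]
width: 48.0
grasp_force: 26.2
```

Emit:
{"op": "send_rows", "data": {"series": [0,0,2,0,4.5,0,0,4,0,4.5,0,0,4.5,0,4.5,0,0,4.5,0,4.5,0,0,4.5,0,4.5]}}

```text
clock: 4.9
eef_pos: [533.7, 126.4, 114.7]
tool_rot: [3.142, 0.0, 2.997]
contact_force: [-0.0, -0.5, -0.3]
width: 48.2
grasp_force: 26.2
```

```bash
python3 - <<'E'
from h import *
s=status.sense();print(s['clock'],s['eef_pos'],s['tool_rot'],s['contact_force'],s['width'])
c=cam('wrist');e,p=topface(c,BLUE,s['eef_pos'][2]+10.7);print(p,p-s['eef_pos'],held(c,BLUE)[2:]);print(go(531.9+.6,126.5,95,2.997))
E
```

```text
4.9 [533.65517811 126.43616488 114.70614111] [3.14153530e+00 1.00408878e-04 2.99678942e+00] [-0.00749673 -0.53838678 -0.31730821] 48.19714362969712
[533.39351802 126.42070329 125.40614111] [-0.26166009 -0.01546159 10.7       ] (array([532.28070025, 126.53439001, 125.39027448]), array([-0.00686303,  0.00228381,  0.99997384]))
(array([ 0.15, -0.01,  2.01]), np.float64(-0.0))
```

Emit:
{"op": "send_rows", "data": {"series": [0.13,0,0.4,0,4.5,0.13,0,0.9,0,4.5,0.13,0,1.4,0,4.5,0.13,0,1.8,0,4.5,0.13,0,1.8,0,4.5]}}

```text
clock: 5.37
eef_pos: [531.8, 125.9, 95.4]
tool_rot: [-3.141, -0.001, 2.996]
contact_force: [-0.3, 0.6, 0.4]
width: 47.8
grasp_force: 26.2
```

Emit:
{"op": "send_rows", "data": {"series": [0,0,0.2,0,4.5,0,0,0.4,0,4.5,0,0,0.6,0,4.5,0,0,0.7,0,4.5,0,0,0.7,0,4.5]}}

```text
clock: 5.78
eef_pos: [532.2, 126.0, 89.1]
tool_rot: [-3.141, -0.0, 2.996]
contact_force: [0.8, 0.2, -0.5]
width: 48.0
grasp_force: 26.2
```

Emit:
{"op": "send_rows", "data": {"series": [0,0,0.1,0,4.5,0,0,0.2,0,4.5,0,0,0.2,0,4.5]}}

```text
clock: 6.03
eef_pos: [532.2, 126.0, 87.3]
tool_rot: [-3.142, -0.0, 2.996]
contact_force: [-2.4, -0.0, 1.8]
width: 48.2
grasp_force: 26.5
```

Emit:
{"op": "send_rows", "data": {"series": [0,0,0.05,0,4.5,0,0,0.1,0,4.5,0,0,0.1,0,4.5]}}

```text
clock: 6.28
eef_pos: [532.3, 126.1, 86.3]
tool_rot: [3.142, -0.0, 2.996]
contact_force: [-2.6, 1.1, 3.9]
width: 48.2
grasp_force: 26.6
```

Emit:
{"op": "send_rows", "data": {"series": [0,0,0,0,5.2,0,0,0,0,5.8,0,0,0,0,6.5,0,0,0,0,7,0,0,0,0,7]}}

```text
clock: 6.7
eef_pos: [532.4, 126.0, 86.3]
tool_rot: [3.142, 0.0, 2.996]
contact_force: [-0.3, 0.1, 0.4]
width: 70.0
grasp_force: 0.0
```

Emit:
{"op": "send_rows", "data": {"series": [0,0,-1,0,7,0,0,-2.5,0,7,0,0,-4.5,0,7,0,0,-6,0,7,0,0,-6,0,7]}}

```text
clock: 7.12
eef_pos: [533.9, 126.3, 149.8]
tool_rot: [3.14, 0.005, 2.996]
contact_force: [0.5, -1.2, 0.1]
width: 70.0
grasp_force: 0.0
```

```bash
python3 - <<'E'
from h import *
s=status.sense();print(s['clock'],s['eef_pos'],s['tool_rot'],s['contact_force'],s['width'])
c=cam('wrist');h=held(c,BLUE);print(h);print(topface(c,BLUE,h[2][2])[1]);print(go(532,126.5,104,2.997))
t=cam('top');b=blob(t,*BLUE,(200,180,250,225));print(b and (b[0],b[1][4]))
E
```

```text
7.1167 [533.86123526 126.25893934 149.82565921] [3.14011309 0.00494669 2.99606443] [ 0.46100138 -1.20368241  0.13900738] 69.96519083528658
(array([256.903116  , 205.50327311]), array([ 221,  170,   73,   71, 3819], dtype=int32), array([530.66725443, 126.26876446,  96.34846882]), array([-0.05241668,  0.01699984,  0.99848059]))
[531.8677609  126.14829498  96.34846882]
(array([0.13, 0.01, 4.41]), np.float64(-0.1))
None
```

Emit:
{"op": "send_rows", "data": {"series": [0.15,0,0,0,4,0.15,0,0.5,0,2,0.15,0,1.5,0,0,0.15,0,3,0,0,0.15,0,4,0,0]}}

```text
clock: 7.63
eef_pos: [530.0, 126.1, 104.0]
tool_rot: [-3.141, -0.002, 2.996]
contact_force: [-0.1, 1.0, -1.2]
width: 9.2
grasp_force: 0.0
```

Emit:
{"op": "send_rows", "data": {"series": [0,0,0.4,0,0,0,0,0.7,0,0,0,0,0.9,0,0,0,0,0.9,0,0]}}

```text
clock: 7.97
eef_pos: [530.8, 126.2, 97.1]
tool_rot: [-3.142, -0.0, 2.996]
contact_force: [-0.5, -0.3, 0.5]
width: 0.3
grasp_force: 0.0
```

```bash
python3 - <<'E'
from h import *
s=status.sense();print(s['clock'],s['eef_pos'],s['tool_rot'],s['contact_force'],s['width'])
E
```

```text
7.9667 [530.83759604 126.24383033  97.10556233] [-3.14155737e+00 -1.62370542e-04  2.99597618e+00] [-0.52651889 -0.30047189  0.507999  ] 0.3302906791081192
```

Emit:
{"op": "send_rows", "data": {"series": [-0.1,0,0.1,0,0,-0.1,0,0.2,0,0,-0.1,0,0.3,0,0,-0.1,0,0.4,0,0,-0.1,0,0.5,0,0]}}

```text
clock: 8.38
eef_pos: [532.6, 126.2, 93.2]
tool_rot: [3.141, 0.002, 2.996]
contact_force: [-0.3, -0.7, 8.5]
width: 0.1
grasp_force: 4.3
```

Emit:
{"op": "send_rows", "data": {"series": [0,0,0.1,0,0,0,0,0.2,0,0,0,0,0.3,0,0,0,0,0.4,0,0,0,0,0.5,0,0]}}

```text
clock: 8.8
eef_pos: [533.1, 126.3, 88.5]
tool_rot: [3.141, 0.003, 2.996]
contact_force: [1.8, -0.1, 7.0]
width: -0.3
grasp_force: 3.6
```

Emit:
{"op": "send_rows", "data": {"series": [0,0,0.1,0,0,0,0,0.2,0,0,0,0,0.3,0,0,0,0,0.4,0,0,0,0,0.5,0,0]}}

```text
clock: 9.22
eef_pos: [533.1, 126.2, 83.4]
tool_rot: [3.141, 0.003, 2.996]
contact_force: [2.1, -0.2, 7.4]
width: -0.0
grasp_force: 3.8
```

Emit:
{"op": "send_rows", "data": {"series": [0,0,0.1,0,0,0,0,0.2,0,0,0,0,0.3,0,0,0,0,0.3,0,0]}}

```text
clock: 9.55
eef_pos: [533.1, 126.3, 80.3]
tool_rot: [3.141, 0.003, 2.996]
contact_force: [2.1, 1.2, 5.5]
width: 0.1
grasp_force: 2.6
```

Emit:
{"op": "send_rows", "data": {"series": [0,0,0.1,0,0,0,0,0.2,0,0,0,0,0.2,0,0]}}

```text
clock: 9.8
eef_pos: [533.0, 126.2, 78.2]
tool_rot: [3.141, 0.003, 2.996]
contact_force: [1.5, 0.9, 5.3]
width: -0.2
grasp_force: 2.5
```

Emit:
{"op": "send_rows", "data": {"series": [0,0,0.1,0,0,0,0,0.15,0,0,0,0,0.15,0,0]}}

```text
clock: 10.05
eef_pos: [532.2, 126.1, 76.1]
tool_rot: [3.141, 0.001, 2.996]
contact_force: [0.8, -0.9, 4.3]
width: -0.1
grasp_force: 2.0
```

Emit:
{"op": "send_rows", "data": {"series": [0,0,0.05,0,0,0,0,0.1,0,0,0,0,0.1,0,0]}}

```text
clock: 10.3
eef_pos: [532.2, 126.2, 75.0]
tool_rot: [3.141, 0.001, 2.996]
contact_force: [2.3, 0.4, 4.4]
width: 0.2
grasp_force: 2.3
```

Emit:
{"op": "send_rows", "data": {"series": [0,0,0.1,0,0,0,0,0.1,0,0,0,0,-0.1,0,0,0,0,-0.3,0,0,0,0,-0.3,0,0]}}

```text
clock: 10.72
eef_pos: [531.2, 126.0, 77.7]
tool_rot: [-3.141, -0.001, 2.996]
contact_force: [-0.4, -0.1, -1.0]
width: -0.2
grasp_force: 0.0
```

Emit:
{"op": "send_rows", "data": {"series": [0,0,-1,0,0,0,0,-2.5,0,0,0,0,-5,0,3,0,0,-7.5,0,6,0,0,-7.5,0,8]}}

```text
clock: 11.13
eef_pos: [533.5, 126.4, 157.4]
tool_rot: [3.14, 0.005, 2.996]
contact_force: [0.1, -0.4, 0.3]
width: 35.7
grasp_force: 0.0
```

```bash
python3 - <<'E'
from h import *
s=status.sense();print(s['clock'],s['eef_pos'],s['tool_rot'],s['contact_force'],s['width'])
c=cam('wrist');h=held(c,BLUE);print(h);print(topface(c,BLUE,h[2][2])[1])
cv2.imwrite('pics/w4.png',cv2.resize(c['pixels'][120:280,170:350,::-1],None,fx=3,fy=3))
print(go(476.2,-149,170,2.997))
E
```

```text
11.1333 [533.46146798 126.39040575 157.43998594] [3.13993633 0.00548617 2.99608943] [ 0.13393013 -0.42819347  0.34483944] 35.700940870059824
(array([257.17804791, 194.63496604]), array([ 225,  164,   65,   60, 2797], dtype=int32), array([532.27928557, 126.2462961 ,  76.67653524]), array([ 0.0039952 , -0.00120576,  0.99999129]))
[532.36817946 126.32302807  76.67653524]
(array([  1.59, -28.05,  -1.51]), np.float64(-0.1))
```

View pics/w4.png

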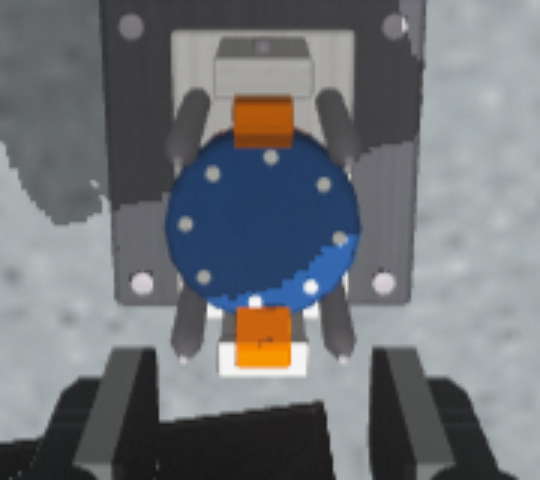

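The crop shows blue lying flat, with both orange lips over its edge at (263,120) and (263,335), so it is held. Next is yellow.

Emit:
{"op": "send_rows", "data": {"series": [0.2,-3.8,-0.3,0,8.5,0.45,-7.8,-0.6,0,8.5,0.7,-11.8,-1,0,8.5,0.9,-15.8,-1.3,0,8.5,1.1,-19.5,-1.5,0,8.5]}}

```text
clock: 11.6
eef_pos: [491.3, -66.9, 167.4]
tool_rot: [3.142, -0.002, 2.996]
contact_force: [1.3, 0.1, -0.3]
width: 84.7
grasp_force: 0.0
```

Emit:
{"op": "send_rows", "data": {"series": [0.2,-3.6,0,0,8.5,0.4,-7,0,0,8.5,0.5,-8.5,0,0,8.5,0.5,-8.5,0,0,8.5,0.5,-8.5,0,0,8.5]}}

```text
clock: 12.02
eef_pos: [474.7, -148.7, 167.2]
tool_rot: [3.141, -0.002, 2.994]
contact_force: [0.1, 0.3, 0.3]
width: 85.1
grasp_force: 0.0
```

```bash
python3 - <<'E'
from h import *
s=status.sense();print(s['clock'],s['eef_pos'],s['tool_rot'],s['contact_force'],s['width'])
c=cam('wrist');h=held(c,YEL);print(h);p=topface(c,YEL,14)[1];print(p)
print(go(p[0],p[1],3,2.997))
E
```

```text
12.0167 [ 474.72467373 -148.73523037  167.17822845] [ 3.14106399e+00 -1.53302232e-03  2.99425620e+00] [0.07222065 0.27032876 0.34979256] 85.10519206174321
(array([256.53307607, 173.86163175]), array([ 232,  150,   50,   49, 1814], dtype=int32), array([ 474.73045566, -149.73832882,   16.23122843]), array([0.95094631, 0.12049542, 0.28492448]))
[ 475.90489732 -150.0593       14.        ]
(array([-0.14, -0.2 , 16.42]), np.float64(-0.1))
```

Emit:
{"op": "send_rows", "data": {"series": [-0.1,-0.1,4,0,8.5,-0.1,-0.1,8,0,8.5,-0.1,-0.1,11.5,0,8.5,-0.1,-0.1,13.5,0,8.5,-0.1,-0.1,14.5,0,8.5]}}

```text
clock: 12.48
eef_pos: [474.8, -147.8, 19.9]
tool_rot: [3.14, -0.005, 2.998]
contact_force: [-0.7, 0.5, -0.9]
width: 85.2
grasp_force: 0.0
```

Emit:
{"op": "send_rows", "data": {"series": [0,0,1,0,8.5,0,0,1.8,0,8.5,0,0,1.8,0,8.5,0,0,1.8,0,8.5]}}

```text
clock: 12.82
eef_pos: [476.7, -149.7, 5.4]
tool_rot: [-3.141, 0.001, 2.996]
contact_force: [-0.2, 0.3, 0.3]
width: 85.2
grasp_force: 0.0
```

Emit:
{"op": "send_rows", "data": {"series": [0,0,0,0,6,0,0,0,0,5.5,0,0,0,0,5,0,0,0,0,4.5,0,0,0,0,4.5], "grip_force": 25}}

```text
clock: 13.23
eef_pos: [476.6, -149.9, 5.8]
tool_rot: [-3.141, 0.001, 2.996]
contact_force: [-2.2, 1.7, 9.7]
width: 48.3
grasp_force: 24.0
```

Emit:
{"op": "send_rows", "data": {"series": [0,0,0,0,4.5,0,0,0,0,4.5,0,0,0,0,4.5]}}

```text
clock: 13.48
eef_pos: [476.6, -149.9, 5.8]
tool_rot: [-3.141, 0.001, 2.996]
contact_force: [-2.5, 2.2, 11.1]
width: 48.0
grasp_force: 24.0
```

Emit:
{"op": "send_rows", "data": {"series": [0,0,-1,0,4.5,0,0,-2.5,0,4.5,0,0,-5,0,4.5,0,0,-8.5,0,4.5,0,0,-12,0,4.5]}}

```text
clock: 13.9
eef_pos: [475.6, -149.6, 126.4]
tool_rot: [3.141, -0.001, 2.996]
contact_force: [1.3, -1.0, -0.4]
width: 47.4
grasp_force: 26.0
```

Emit:
{"op": "send_rows", "data": {"series": [0,0,-2.5,0,4.5,0,0,-4,0,4.5,0,0,-4,0,4.5,0,0,-4,0,4.5]}}

```text
clock: 14.23
eef_pos: [476.3, -149.8, 165.6]
tool_rot: [-3.141, 0.002, 2.996]
contact_force: [-0.2, 0.1, -1.4]
width: 47.8
grasp_force: 26.0
```

```bash
python3 - <<'E'
from h import *
s=status.sense();print(s['clock'],s['eef_pos'],s['tool_rot'],s['contact_force'],s['width'])
c=cam('wrist')
B=(180,180,340,320)
h=held(c,YEL,B);print(h);p=topface(c,YEL,h[2][2],B)[1];print(p,p-s['eef_pos'])
print(go(532.4,126.4,165,2.997))
E
```

```text
14.2333 [ 476.3039323  -149.81344531  165.58750568] [-3.14118100e+00  1.70660681e-03  2.99593879e+00] [-0.19916624  0.14089081 -1.40433601] 47.81093690143284
(array([257.5635851 , 252.98456744]), array([ 209,  208,   98,   91, 6739], dtype=int32), array([ 474.05504438, -149.69884783,  173.97138939]), array([0.00174509, 0.00107645, 0.9999979 ]))
[ 474.28125123 -149.64260753  173.97138939] [-2.02268107  0.17083778  8.38388371]
(array([-1.59, 28.14, -0.04]), np.float64(-0.1))
```

```bash
python3 - <<'E'
from h import *
z=np.load('w3.npz');a={k:(z[k] if z[k].ndim else float(z[k])) for k in z.files}
c=cam('wrist');s=status.sense()
for im,tcp,top,n in((a,(559.07,215.83),179.0,'blue'),(c,s['eef_pos'],174.0,'yel')):
    print(n);px=im['pixels'][:,258].astype(int)
    for rng in((203,222),(294,312)):
        print([(v,*px[v]) for v in range(*rng)])
    for v in(208,210,215,296,299,301,305): print(v,(ray(im,258,v,top)-[tcp[0],tcp[1],0])[:2].round(1))
E
```

```text
blue
[(203, np.int64(172), np.int64(182), np.int64(182)), (204, np.int64(173), np.int64(183), np.int64(182)), (205, np.int64(172), np.int64(181), np.int64(181)), (206, np.int64(130), np.int64(139), np.int64(147)), (207, np.int64(65), np.int64(78), np.int64(94)), (208, np.int64(37), np.int64(52), np.int64(72)), (209, np.int64(37), np.int64(50), np.int64(72)), (210, np.int64(38), np.int64(51), np.int64(73)), (211, np.int64(35), np.int64(49), np.int64(72)), (212, np.int64(36), np.int64(50), np.int64(73)), (213, np.int64(36), np.int64(50), np.int64(73)), (214, np.int64(37), np.int64(51), np.int64(73)), (215, np.int64(39), np.int64(60), np.int64(94)), (216, np.int64(42), np.int64(67), np.int64(103)), (217, np.int64(39), np.int64(65), np.int64(102)), (218, np.int64(40), np.int64(64), np.int64(101)), (219, np.int64(42), np.int64(69), np.int64(106)), (220, np.int64(40), np.int64(69), np.int64(108)), (221, np.int64(39), np.int64(66), np.int64(108))]
[(294, np.int64(36), np.int64(66), np.int64(107)), (295, np.int64(36), np.int64(66), np.int64(106)), (296, np.int64(43), np.int64(71), np.int64(1
[... 2178 characters left out ...]
64(83), np.int64(76)), (301, np.int64(85), np.int64(82), np.int64(76)), (302, np.int64(85), np.int64(82), np.int64(76)), (303, np.int64(81), np.int64(79), np.int64(73)), (304, np.int64(93), np.int64(91), np.int64(85)), (305, np.int64(169), np.int64(166), np.int64(161)), (306, np.int64(192), np.int64(189), np.int64(183)), (307, np.int64(191), np.int64(189), np.int64(183)), (308, np.int64(192), np.int64(189), np.int64(183)), (309, np.int64(193), np.int64(190), np.int64(184)), (310, np.int64(192), np.int64(189), np.int64(184)), (311, np.int64(193), np.int64(191), np.int64(185))]
208 [-25.7   3.8]
210 [-24.7   3.6]
215 [-22.3   3.3]
296 [21.2 -3.1]
299 [23.  -3.4]
301 [24.1 -3.5]
305 [26.5 -3.9]
```

Emit:
{"op": "send_rows", "data": {"series": [-0.2,3,0,0,4.5,-0.4,6.5,0,0,4.5,-0.6,10.3,0,0,4.5,-0.85,14.2,0,0,4.5,-1.1,18.2,0,0,4.5]}}

```text
clock: 14.75
eef_pos: [512.9, 30.3, 163.5]
tool_rot: [-3.141, -0.002, 2.995]
contact_force: [0.2, -0.2, -0.1]
width: 48.0
grasp_force: 26.0
```

Emit:
{"op": "send_rows", "data": {"series": [-0.2,3.8,0,0,4.5,-0.4,7.3,0,0,4.5,-0.6,9.9,0,0,4.5,-0.6,9.9,1.5,0,4.5,-0.6,9.9,2.5,0,4.5]}}

```text
clock: 15.17
eef_pos: [533.1, 127.0, 137.7]
tool_rot: [-3.141, -0.002, 2.998]
contact_force: [-0.0, -0.0, -0.6]
width: 47.8
grasp_force: 26.0
```

Emit:
{"op": "send_rows", "data": {"series": [0,0,1.5,0,4.5,0,0,2.5,0,4.5,0,0,2.5,0,4.5,0,0,2.5,0,4.5]}}

```text
clock: 15.5
eef_pos: [533.3, 125.2, 114.1]
tool_rot: [-3.141, -0.002, 2.995]
contact_force: [0.3, -0.6, -0.8]
width: 47.9
grasp_force: 26.0
```

```bash
python3 - <<'E'
from h import *
s=status.sense();print(s['clock'],s['eef_pos'],s['tool_rot'],s['contact_force'],s['width'])
c=cam('wrist');B=(180,180,340,320)
e,p=topface(c,YEL,s['eef_pos'][2]+8.4,B);print(p-s['eef_pos']);print(go(533.5,126.2,95,2.997))
E
```

```text
15.5 [533.33573448 125.15292357 114.06515341] [-3.14098351e+00 -1.89891963e-03  2.99515484e+00] [ 0.31410136 -0.56423659 -0.83582939] 47.90204381125488
[-2.10399536  0.1921975   8.4       ]
(array([0.04, 0.08, 1.98]), np.float64(-0.1))
```

Emit:
{"op": "send_rows", "data": {"series": [0,0.1,0.4,0,4.5,0,0.1,0.9,0,4.5,0,0.1,1.4,0,4.5,0,0.1,1.9,0,4.5,0,0.1,1.9,0,4.5]}}

```text
clock: 15.97
eef_pos: [533.4, 126.7, 94.7]
tool_rot: [-3.141, -0.001, 2.996]
contact_force: [0.1, 0.4, -1.0]
width: 48.0
grasp_force: 26.0
```

Emit:
{"op": "send_rows", "data": {"series": [0,0,0.1,0,4.5,0,0,0.2,0,4.5,0,0,0.3,0,4.5,0,0,0.3,0,4.5]}}

```text
clock: 16.3
eef_pos: [533.9, 126.8, 92.8]
tool_rot: [3.142, 0.0, 2.996]
contact_force: [-0.1, -0.2, -0.2]
width: 47.7
grasp_force: 26.0
```

Emit:
{"op": "send_rows", "data": {"series": [0,0,0.1,0,4.5,0,0,0.2,0,4.5,0,0,0.3,0,4.5,0,0,0.3,0,4.5]}}

```text
clock: 16.63
eef_pos: [533.8, 126.8, 89.7]
tool_rot: [-3.142, -0.0, 2.996]
contact_force: [-1.3, -0.4, 1.3]
width: 47.9
grasp_force: 26.2
```

Emit:
{"op": "send_rows", "data": {"series": [0,0,0.05,0,4.5,0,0,0.1,0,4.5,0,0,0.1,0,4.5]}}

```text
clock: 16.88
eef_pos: [533.8, 126.8, 88.8]
tool_rot: [-3.142, -0.0, 2.996]
contact_force: [-1.1, 0.7, 3.2]
width: 47.7
grasp_force: 26.3
```

On the lips. I'll release, retreat and check.

Emit:
{"op": "send_rows", "data": {"series": [0,0,0,0,5.2,0,0,0,0,5.8,0,0,0,0,6.5,0,0,0,0,7,0,0,0,0,7]}}

```text
clock: 17.3
eef_pos: [534.0, 126.8, 88.7]
tool_rot: [-3.142, 0.0, 2.996]
contact_force: [-0.7, 0.8, 0.1]
width: 70.1
grasp_force: 0.0
```

Emit:
{"op": "send_rows", "data": {"series": [0,0,-1,0,7,0,0,-2.5,0,7,0,0,-4.5,0,7,0,0,-6,0,7,0,0,-6,0,7]}}

```text
clock: 17.72
eef_pos: [535.5, 127.0, 152.3]
tool_rot: [3.14, 0.005, 2.996]
contact_force: [0.5, -0.6, 1.1]
width: 70.2
grasp_force: 0.0
```

```bash
python3 - <<'E'
from h import *
s=status.sense();print(s['clock'],s['eef_pos'],s['tool_rot'],s['contact_force'],s['width'])
c=cam('wrist');B=(180,130,340,320);h=held(c,YEL,B);print(h);print(topface(c,YEL,h[2][2],B)[1]);print(go(532.2,126.4,97.5,2.997))
E
```

```text
17.7167 [535.46522972 127.02661464 152.34859983] [3.1400994  0.0049147  2.99607364] [ 0.53393694 -0.56445587  1.11185583] 70.15694986894154
(array([256.74129747, 203.40295359]), array([ 221,  169,   73,   70, 3792], dtype=int32), array([531.5742815 , 126.97043238,  96.38475239]), array([-0.10077959,  0.01370259,  0.99481441]))
[532.40816141 127.14712209  96.38475239]
(array([ 0.27, -0.09,  5.31]), np.float64(-0.1))
```

Emit:
{"op": "send_rows", "data": {"series": [0.17,-0.05,0,0,4,0.17,-0.05,0.5,0,2,0.17,-0.05,1.5,0,0,0.17,-0.05,3,0,0,0.17,-0.05,4.2,0,0]}}

```text
clock: 18.18
eef_pos: [531.4, 126.4, 104.6]
tool_rot: [-3.141, -0.002, 2.996]
contact_force: [0.7, -1.1, -0.8]
width: 9.3
grasp_force: 0.0
```

Emit:
{"op": "send_rows", "data": {"series": [0,0,0.4,0,0,0,0,0.8,0,0,0,0,1,0,0,0,0,1,0,0]}}

```text
clock: 18.52
eef_pos: [532.2, 126.5, 96.7]
tool_rot: [-3.142, -0.0, 2.996]
contact_force: [0.3, -0.3, 0.7]
width: -0.0
grasp_force: 0.0
```

Emit:
{"op": "send_rows", "data": {"series": [0,0,0.1,0,0,0,0,0.2,0,0,0,0,0.3,0,0,0,0,0.4,0,0,0,0,0.5,0,0]}}

```text
clock: 18.93
eef_pos: [533.2, 126.6, 93.3]
tool_rot: [3.141, 0.003, 2.996]
contact_force: [-0.7, -0.4, 10.1]
width: -0.3
grasp_force: 5.2
```

Emit:
{"op": "send_rows", "data": {"series": [0,0,0.1,0,0,0,0,0.2,0,0,0,0,0.3,0,0,0,0,0.4,0,0,0,0,0.5,0,0]}}

```text
clock: 19.35
eef_pos: [533.5, 126.7, 88.3]
tool_rot: [3.141, 0.003, 2.996]
contact_force: [-0.2, -0.1, 8.2]
width: -0.1
grasp_force: 4.1
```

Emit:
{"op": "send_rows", "data": {"series": [0,0,0.1,0,0,0,0,0.2,0,0,0,0,0.3,0,0,0,0,0.4,0,0,0,0,0.5,0,0]}}

```text
clock: 19.77
eef_pos: [533.5, 126.7, 83.2]
tool_rot: [3.141, 0.003, 2.996]
contact_force: [0.8, -1.0, 8.8]
width: -0.1
grasp_force: 4.4
```

Emit:
{"op": "send_rows", "data": {"series": [0,0,0.1,0,0,0,0,0.2,0,0,0,0,0.3,0,0,0,0,0.3,0,0]}}

```text
clock: 20.1
eef_pos: [533.4, 126.7, 80.0]
tool_rot: [3.141, 0.003, 2.996]
contact_force: [0.0, -0.2, 6.4]
width: 0.0
grasp_force: 3.2
```

Emit:
{"op": "send_rows", "data": {"series": [0,0,0.1,0,0,0,0,0.2,0,0,0,0,0.3,0,0,0,0,0.35,0,0,0,0,0.35,0,0]}}

```text
clock: 20.52
eef_pos: [533.0, 126.6, 75.9]
tool_rot: [3.141, 0.002, 2.996]
contact_force: [2.2, 0.8, 4.7]
width: 0.1
grasp_force: 2.7
```

Emit:
{"op": "send_rows", "data": {"series": [0,0,0.05,0,0,0,0,0.1,0,0,0,0,0.1,0,0]}}

```text
clock: 20.77
eef_pos: [533.0, 126.6, 74.9]
tool_rot: [3.141, 0.002, 2.996]
contact_force: [1.3, -0.3, 5.8]
width: -0.0
grasp_force: 2.9
```

Emit:
{"op": "send_rows", "data": {"series": [0,0,0.05,0,0,0,0,0.1,0,0,0,0,0.1,0,0]}}

```text
clock: 21.02
eef_pos: [533.1, 126.6, 74.3]
tool_rot: [3.141, 0.002, 2.996]
contact_force: [-0.4, -0.2, 10.1]
width: -0.1
grasp_force: 5.1
```

Emit:
{"op": "send_rows", "data": {"series": [0,0,-0.1,0,0,0,0,-0.3,0,0,0,0,-0.5,0,0,0,0,-1,0,0,0,0,-2,0,0]}}

```text
clock: 21.43
eef_pos: [531.3, 126.4, 92.8]
tool_rot: [-3.141, -0.002, 2.996]
contact_force: [-0.3, -0.7, -0.1]
width: -0.2
grasp_force: 0.0
```

Emit:
{"op": "send_rows", "data": {"series": [0,0,-2,0,0,0,0,-4.5,0,3,0,0,-6,0,6,0,0,-6,0,8,0,0,-6,0,8]}}

```text
clock: 21.85
eef_pos: [532.4, 126.6, 154.2]
tool_rot: [3.141, 0.001, 2.996]
contact_force: [-0.3, -0.8, -1.3]
width: 48.1
grasp_force: 0.0
```

```bash
python3 - <<'E'
from h import *
s=status.sense();print(s['clock'],s['eef_pos'],s['contact_force'],s['width'])
c=cam('wrist');B=(180,130,340,300);h=held(c,YEL,B);print(h);print(topface(c,YEL,h[2][2],B)[1])
cv2.imwrite('pics/w5.png',cv2.resize(c['pixels'][120:280,170:350,::-1],None,fx=3,fy=3))
E
```

```text
21.85 [532.37832609 126.57943604 154.21579174] [-0.34424932 -0.80966956 -1.25047328] 48.0809152760106
(array([258.69937802, 198.6129924 ]), array([ 226,  168,   66,   61, 2894], dtype=int32), array([532.70704824, 127.27707464,  76.62540732]), array([ 0.00407353, -0.00167321,  0.9999903 ]))
[533.13380249 127.36099271  76.62540732]
```

View pics/w5.png

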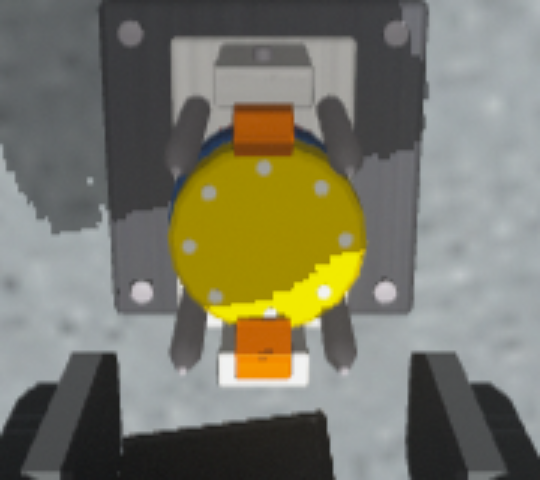

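Yellow lies flat with its top at 76.6 mm and blue beneath it. Both lips, at (263,130) and (263,348), have closed over its rim, and the hand is clear. I'll hand in.

```bash
python3 -c "
from rig import manip; print(manip.finish_job())"
```

```text
the job is handed in; nothing more can be done
None
```

I handed the job in at about 22 s: the last image shows blue below and yellow on top, flat under both closed lips with the hand clear, though the hand-in call gave no verdict.

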